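# Build the sieve stack on the shaker

## Robot

A 6-joint arm with a two-finger parallel gripper is mounted at the origin on a cart in front of the work surface, level with it; the furniture and walls round the work are solid. World frame = base frame: x ahead of the robot, y to its left, z up, the work surface at z = 0. Lengths are in m, angles in degrees, forces in N, time in s.
With the tool pointing down it reaches from about 0.35 to 0.875 m from the base axis. Payload 4.2 kg.
Tool frame: the origin (TCP) lies midway between the tips of the shut fingers; the grasp point (between the pads) lies 19 mm behind it (r.pinch_z is the distance from the TCP to the grasp point, in m); z points along the fingers, y is the line along which they close (so a half turn about z gives the same grasp; the last joint's range is limited). The gripper opens to 87 mm and grips with 3 to 60 N. Pads are 19 mm wide; open, the fingers measure 117 mm over their backs; the gripper's body (75 mm by 190 mm) begins 51 mm behind the grasp point.
Start: joints at [-61.329, 22.042, 0.453, 0, -68.411, -14.817], TCP at [0.15, -0.607, 0.223] pointing down, gripper open.
Joint ranges: [-179.83, 179.83], [-69.29, 118.12], [-61.27, 80.66], [-181.25, 117.63], [-171.15, -9.14], [-177.46, 177.46]. Speed limits (degrees/s): [159.86, 159.86, 180, 180, 180, 180].

## Interface

Orientations are given as a 3x3 rotation matrix whose columns are the frame's x, y, z axes.
In Python, from station import r, imaging, models gives the robot as it stands. The module is installed in compiled form; this text tells all that it offers.
- The arm moves only by the tool apply_moves, never from a script. Its argument "moves" is a list of rows, each a list of 2 entries, a list of its own where there are three numbers: the shift along the tool's x, y, z in m, then the turn about the tool's z in degrees. A call has 1 to 5 rows; each row shifts and turns the commanded pose from where the row before left it, along the tool's axes as they then stand; what a row does not reach is not made up. A row lasts 1/12 s, in which the tool goes at most 41.7 mm and 7.16 degrees, less where a joint would pass 70% of its speed; a pose out of reach is approached as far as the arm can. A call is refused whole if a number of a shift passes 0.0417 or a number of a turn 7.16, either way. A call with a gripper value outside its range is refused whole. "hand" is the finger opening in m, from 0 to 0.087, set as the call begins (left out, the last holds). The fingers move at their own pace and stop on an object; the grip force is fixed at half the most. Time passes only in rows, so rows that do not move let the fingers close. It gives the time, the measured TCP pose, the force, the opening and the grip force at its end, in the units of the state.
- r.sense(): the state, without advancing time (a new reading comes with each control period).
- imaging.capture(name): name is "side" or "top"; returns a dict with "frame" (384x512x3 uint8, blue, green, red), "intrinsics" (3x3 intrinsics, pixels), "eye" and "orientation" of the camera in the world. Camera axes: x right, y down, z forward; pixel columns grow to the right and rows downward; lengths in m; the calibration is good to about 2 mm. A picture is of the moment at which its call begins. There is no depth.
- r.finish_job(): hands the job in; it is judged then, once.
Trained networks look in a picture, given as the dict that the camera call returned (one of the last four; its "shot" number tells which), for a name from the list of things; names that differ only in an ending like _2 or _b are one class to them, and where a whole thing is asked for, a point or a joint stands for the part that bears it (a point fixed in the world has none). Each returns a list of dicts, best first, with "confidence" (0 to 1); they miss things now and then, are a little off and sometimes report something else, mostly with a low value. They report only what shows in the picture. A call takes as long as a camera call.
- models.cut_out(picture, target): "region" (384x512 bool, what is visible of it) and "extent" ([left, top, width, height] as shares, 0 to 1, of the picture: columns of its width, rows of its height, round what is visible of it).
- models.place_of(picture, target): "at" ([column, row] as shares, 0 to 1, of the picture: columns of its width, rows of its height: a listed point, or the origin of a listed thing).
The state is a dict: "time_s": time; "joints": joint angles; "joint_velocities": joint speeds; "effort": joint torques, N m; "tcp_pos": TCP position; "ee_rot": TCP orientation; "wrist_force": force on the tool from outside, world axes, zero at the start; "moment": the same for the moment, N m; "gripper_width": opening from 0.0 (shut) to 1.0 (fully open); "gripper_force": force on a finger pad.
Only numpy, scipy, OpenCV 4.12 (cv2) and the standard library are available. Lean on these libraries where they do the work, as an engineer would, in place of code of your own. Each camera call takes 0.05 s, during which the arm holds its last target. There are 200 camera calls.

## Task

Build the sieve stack for a particle-size run on the shaker's locating ring, working up from the bottom: the receiver pan first, then the three sieves with the finest mesh lowest and the coarsest highest, then the lid. Seat each part fully and level in the one below, let go of everything, and leave the other things on the bench where they are.

Things in the scene. Friction and masses are not known exactly. Their poses are not given: they have to be found in the camera images.
- receiver_pan: Receiver pan, 44 mm tall (the tallest round steel part), plain closed floor, no mesh. Steel cylinder 60 mm outside, 55 mm bore; its shoulder is 10 mm above the underside, and below it a skirt (52 mm across, 45 mm at the foot) enters the bore of the part below until the shoulder rests on its rim. A part seated in it stands 34 mm higher. 0.13 kg. Origin: centre of underside, z up.
- fine_sieve: Sieve with the finest mesh (1 mm openings, a close weave). 34 mm tall, mesh 11 mm above the underside. Steel cylinder 60 mm outside, 55 mm bore; its shoulder is 10 mm above the underside, and below it a skirt (52 mm across, 45 mm at the foot) enters the bore of the part below until the shoulder rests on its rim. A part seated in it stands 24 mm higher. 0.12 kg. Origin: centre of underside, z up.
- medium_sieve: Sieve with the middle mesh (7 mm openings). 34 mm tall, mesh 11 mm above the underside. Steel cylinder 60 mm outside, 55 mm bore; its shoulder is 10 mm above the underside, and below it a skirt (52 mm across, 45 mm at the foot) enters the bore of the part below until the shoulder rests on its rim. A part seated in it stands 24 mm higher. 0.12 kg. Origin: centre of underside, z up.
- coarse_sieve: Sieve with the coarsest mesh (14 mm openings). 34 mm tall, mesh 11 mm above the underside. Steel cylinder 60 mm outside, 55 mm bore; its shoulder is 10 mm above the underside, and below it a skirt (52 mm across, 45 mm at the foot) enters the bore of the part below until the shoulder rests on its rim. A part seated in it stands 24 mm higher. 0.12 kg. Origin: centre of underside, z up.
- sieve_lid: Sieve lid, 38 mm tall: steel disc 60 mm across, 10 to 14 mm above the underside, on a skirt (52 mm across, 45 mm at the foot) that enters the 55 mm bore of the part below until the disc rests on its rim; black round knob on top, 21 mm across, from 20 to 38 mm above the underside. 0.10 kg. Origin: centre of underside, z up.
- shaker_seat (a point): Seat of the sieve shaker, a fixed white instrument (150 x 170 mm, housing 47 mm high). The point is the centre of its round aluminium platform (110 mm across, top 66 mm above the worktop), inside a steel ring (55 mm bore, 67 mm outside, 10 mm tall) that takes the pan's skirt; the seated pan's origin is at this point. x: away from its control panel, z up.
- bench_timer: Digital bench timer, 68 x 68 x 21 mm, white with buttons. A bystander: leave it where it is. Origin: centre of its underside.
- sample_cup: Clear plastic sample cup, 50 mm across, 36 mm tall, tapered, with no shoulder. A bystander: leave it where it is. Origin: centre of its underside.
- sample_jar: Dark brown jar with a maroon lid, 56 mm across, 74 mm tall, holding the sample. A bystander: leave it where it is. Origin: centre of its underside.

How it is judged (in metres and radians):
On the way, in this order (a step that is already met when the one before it is completed fails the run):
1. the receiver pan is seated in the shaker's locating ring (horizontal distance between receiver_pan and shaker_seat below 0.0045 m and z of receiver_pan in the frame of shaker_seat between -0.003 and 0.003 m and angle between receiver_pan's own z axis and vertical below 0.06 rad), for 0.2 s.
2. the fine sieve is seated in the pan (all of step 1 and horizontal distance between fine_sieve and receiver_pan below 0.0045 m and z of fine_sieve in the frame of receiver_pan between 0.031 and 0.037 m and angle between fine_sieve's own z axis and vertical below 0.06 rad), for 0.2 s.
3. the medium sieve is seated in the fine sieve (all of step 2 and horizontal distance between medium_sieve and fine_sieve below 0.0045 m and z of medium_sieve in the frame of fine_sieve between 0.021 and 0.027 m and angle between medium_sieve's own z axis and vertical below 0.06 rad), for 0.2 s.
4. the coarse sieve is seated in the medium sieve (all of step 3 and horizontal distance between coarse_sieve and medium_sieve below 0.0045 m and z of coarse_sieve in the frame of medium_sieve between 0.021 and 0.027 m and angle between coarse_sieve's own z axis and vertical below 0.06 rad), for 0.2 s.
5. the lid is seated in the coarse sieve (all of step 4 and horizontal distance between sieve_lid and coarse_sieve below 0.0045 m and z of sieve_lid in the frame of coarse_sieve between 0.021 and 0.027 m and angle between sieve_lid's own z axis and vertical below 0.06 rad), for 0.2 s.
At the end, for the whole second after the job is handed in: Bottom to top in the shaker's ring: pan, fine, medium, coarse sieve, lid. Each is within 4.5 mm of the centre of what it stands in, within 3 mm of its fully seated height, within 0.06 rad of upright, at rest and touched by no finger (all of step 5 and linear speed of each of receiver_pan, fine_sieve, medium_sieve, coarse_sieve, sieve_lid below 0.02 m/s and contact force between each of receiver_pan, fine_sieve, medium_sieve, coarse_sieve, sieve_lid and the fingers below 0.05 N).
It fails at once if a bystander (bench timer) was moved by more than 20 mm or tipped over (distance of bench_timer from where it was at the start of the episode above 0.02 m or angle between bench_timer's own z axis and vertical above 0.5 rad).
It fails at once if a bystander (sample cup) was moved by more than 20 mm or tipped over (distance of sample_cup from where it was at the start of the episode above 0.02 m or angle between sample_cup's own z axis and vertical above 0.5 rad).
It fails at once if a bystander (sample jar) was moved by more than 20 mm or tipped over (distance of sample_jar from where it was at the start of the episode above 0.02 m or angle between sample_jar's own z axis and vertical above 0.5 rad).
It also fails if it takes over 125 s, if anything falls off the work surface, if the arm or the gripper's body presses on something with over 40 N, if the wrist force passes 120 N, or if a joint passes its speed limit or range.

## Working session

There is one attempt and no reset: what is moved stays moved. The work goes in short steps, Python scripts to look and compute and a tool call to move; the robot and the scene stay as the last step left them, time stands still between calls to the robot, and variables do not carry over. Pictures are saved under pics/ and viewed, at most 14 in all, crops included, and the job is handed in when it is done.

Besides the shell and the picture viewer there is one more tool, called after "Call:" as name(argument=value, ...), one argument or row to a line, values as JSON. apply_moves: Moves the arm, as the interface text tells. Its arguments: {"type":"object","properties":{"moves":{"type":"array"},"hand":{"type":"number"}},"required":["moves"]}

```bash
mkdir -p pics; cat > h.py <<'E'
from station import r, imaging, models
import numpy as np, cv2
def ray(p,at):
    h,w=p["frame"].shape[:2]; K=np.array(p["intrinsics"]); R=np.array(p["orientation"])
    d=R@np.linalg.solve(K,[at[0]*w,at[1]*h,1]); return np.array(p["eye"]),d
def onz(p,at,z):
    e,d=ray(p,at); return e+d*(z-e[2])/d[2]
def proj(p,X):
    K=np.array(p["intrinsics"]); R=np.array(p["orientation"]); c=K@(R.T@(np.array(X)-np.array(p["eye"]))); return c[:2]/c[2]
N="receiver_pan fine_sieve medium_sieve coarse_sieve sieve_lid shaker_seat bench_timer sample_cup sample_jar".split()
E
python3 - <<'E'
from h import *
s=r.sense(); print(s["time_s"],s["tcp_pos"],np.round(s["ee_rot"],3).tolist(),r.pinch_z)
for c in("top","side"):
    p=imaging.capture(c); cv2.imwrite(f"pics/{c}0.png",p["frame"]); print(c,np.round(p["eye"],3),np.round(p["orientation"],3).tolist(),np.round(p["intrinsics"],1).tolist())
    for n in N:
        for q in models.place_of(p,n)[:3]:
            z=.066 if n=="shaker_seat" else 0
            print(n,round(q["confidence"],2),np.round(np.array(q["at"])*[512,384],1),np.round(onz(p,q["at"],z),4))
E
```

```text
0.0 [ 0.1495233  -0.60621197  0.22144838] [[-0.971, -0.239, -0.001], [-0.239, 0.971, 0.002], [0.0, 0.002, -1.0]] 0.0187
top [0.395 0.012 1.37 ] [[-0.003, -0.998, 0.055], [-1.0, 0.003, -0.012], [0.012, -0.055, -0.998]] [[382.3, 0.0, 247.8], [0.0, 382.3, 193.5], [0.0, 0.0, 1.0]]
receiver_pan 0.72 [303.7 162.3] [ 0.5834 -0.2071  0.    ]
fine_sieve 0.55 [299.8 207.6] [ 0.42   -0.1911  0.    ]
medium_sieve 0.68 [336.5 209. ] [ 0.4145 -0.3231  0.    ]
coarse_sieve 0.52 [260.8 169.3] [ 0.5583 -0.052   0.    ]
coarse_sieve 0.48 [300.2 163. ] [ 0.5809 -0.1943  0.    ]
sieve_lid 0.61 [264.6 202.8] [ 0.4376 -0.0649  0.    ]
shaker_seat 0.73 [190.9 178.6] [0.519  0.1902 0.066 ]
shaker_seat 0.73 [299.2 206.9] [ 0.4212 -0.1794  0.066 ]
bench_timer 0.71 [366.4 195.7] [ 0.4621 -0.4318  0.    ]
sample_cup 0.54 [333.  162.5] [ 0.5825 -0.3132  0.    ]
sample_jar 0.77 [120.4 214.1] [0.3988 0.4495 0.    ]
side [ 0.27  -1.134  0.828] [[0.982, -0.123, 0.145], [-0.189, -0.536, 0.823], [-0.024, -0.835, -0.55]] [[440.9, 0.0, 258.2], [0.0, 440.9, 189.3], [0.0, 0.0, 1.0]]
receiver_pan 0.83 [305.7 238.2] [ 0.574 -0.181  0.   ]
fine_sieve 0.74 [263.3 246.3] [ 0.4464 -0.1894  0.    ]
medium_sieve 0.6 [267.  283.3] [ 0.4269 -0.3336  0.    ]
sieve_lid 0.51 [247.5 217.9] [ 0.425  -0.0471  0.    ]
shaker_seat 0.76 [263.1 158.8] [0.5243 0.1929 0.066 ]
bench_timer 0.73 [294.7 307.6] [ 0.4758 -0.4268  0.    ]
sample_cup 0.55 [324.3 270.6] [ 0.585  -0.3205  0.    ]
sample_cup 0.18 [300.5 238.2] [ 0.5592 -0.1777  0.    ]
```

View pics/top0.png

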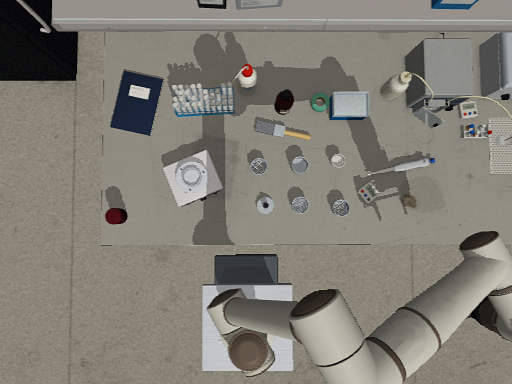

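View pics/side0.png

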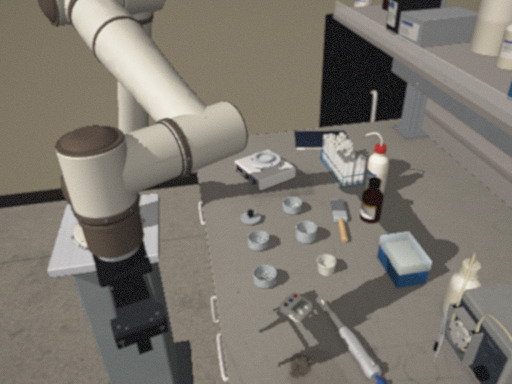

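The top view shows the sieves and pan near (259,166), (300,164), (300,204) and (341,208). The lid is at (265,204), the cup at (338,160), the shaker at (191,177) and the jar at (116,215). I'll zoom in to tell the meshes apart.

```bash
python3 - <<'E'
from h import *
acc=0
for k in range(4):
    p=imaging.capture("top"); acc=acc+p["frame"].astype(float)
f=(acc/4).astype(np.uint8); np.save("top.npy",f)
cv2.imwrite("pics/c1.png",cv2.resize(f[145:225,235:365],None,fx=6,fy=6,interpolation=cv2.INTER_CUBIC))
for n in N:
    for q in models.cut_out(p,n)[:2]:
        m=q["region"]; v,u=np.nonzero(m); (c,R)=cv2.minEnclosingCircle(np.c_[u,v].astype(np.float32)) 
        a=(np.array([u.mean()+.5,v.mean()+.5])/[512,384])
        print(n,round(q["confidence"],2),a*[512,384],c,round(R,1),m.sum(),np.round(onz(p,a,.034),4))
E
```

```text
receiver_pan 0.55 [299.23741007 165.42446043] (298.7962951660156, 165.20370483398438) 9.7 278 [ 0.5677 -0.1858  0.034 ]
receiver_pan 0.28 [299.49261993 205.72878229] (298.9230651855469, 205.07691955566406) 9.3 271 [ 0.4259 -0.1851  0.034 ]
fine_sieve 0.54 [300.61415525 204.9109589 ] (300.0, 204.0) 8.6 219 [ 0.4287 -0.1891  0.034 ]
medium_sieve 0.72 [341.70093458 208.4953271 ] (340.5, 207.5) 9.3 214 [ 0.4157 -0.3331  0.034 ]
medium_sieve 0.49 [257.84677419 165.81451613] (258.0, 166.5) 8.6 124 [ 0.5666 -0.04    0.034 ]
coarse_sieve 0.63 [259.57142857 165.14285714] (257.6346130371094, 165.48077392578125) 7.8 42 [ 0.569  -0.0461  0.034 ]
sieve_lid 0.68 [265.13926941 205.39954338] (264.6176452636719, 204.96324157714844) 8.4 219 [ 0.4274 -0.0648  0.034 ]
shaker_seat 0.93 [192.75684025 178.7396293 ] (192.0, 178.5) 31.8 2266 [0.5215 0.1882 0.034 ]
bench_timer 0.82 [367.50632911 192.80379747] (367.0, 192.0) 11.2 316 [ 0.4705 -0.425   0.034 ]
sample_cup 0.43 [337.17701863 160.99068323] (336.6000061035156, 160.39999389648438) 7.2 161 [ 0.5832 -0.3199  0.034 ]
sample_jar 0.76 [115.92068966 215.85172414] (115.5, 215.5) 10.8 290 [0.3927 0.4541 0.034 ]
```

View pics/c1.png

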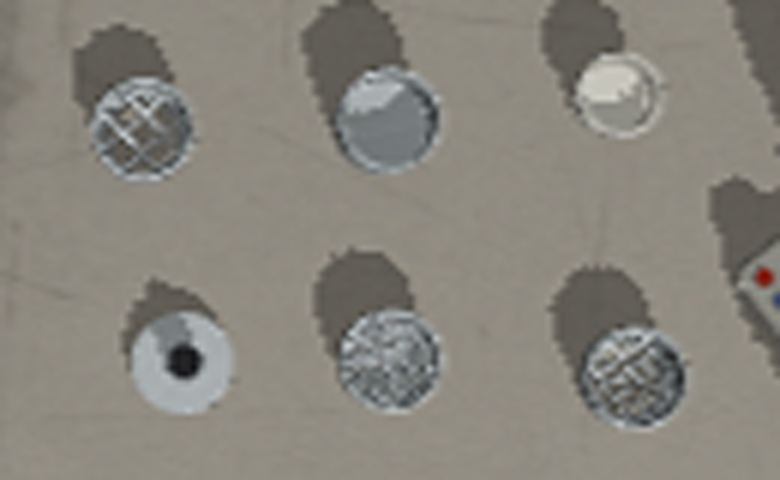

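```bash
cat >> h.py <<'E'
from scipy.ndimage import map_coordinates, gaussian_filter
from scipy.optimize import minimize
T=np.linspace(0,2*np.pi,120,endpoint=False)
def ring(p,g,c,z,R):
    P=np.c_[c[0]+R*np.cos(T),c[1]+R*np.sin(T),np.full(120,z)]
    uv=np.array([proj(p,q) for q in P]); return map_coordinates(g,[uv[:,1]-.5,uv[:,0]-.5],order=1).mean()
def fit(p,g,c0,z,R,dr=.0035,span=.008):
    f=lambda c:-(ring(p,g,c,z,R)-.5*ring(p,g,c,z,R-dr)-.5*ring(p,g,c,z,R+dr))
    best=min((f((c0[0]+a,c0[1]+b)),c0[0]+a,c0[1]+b) for a in np.arange(-span,span+.001,.002) for b in np.arange(-span,span+.001,.002))
    m=minimize(f,best[1:],method="Nelder-Mead",options=dict(initial_simplex=np.array(best[1:])+np.array([[0,0],[.001,0],[0,.001]]),xatol=1e-4)); return m.x,-m.fun
def disc(p,u,v,s): return np.array([u/512,v/384])
E
python3 - <<'E'
from h import *
pt=imaging.capture("top"); ps=imaging.capture("side"); f=np.load("top.npy")
items=dict(pan=(300,164.8,.044,.02875),fine=(300,205,.034,.02875),med=(340.5,208,.034,.02875),coarse=(258.7,166.3,.034,.02875),seat=(191,175.5,.076,.0305),lid=(265.5,205.4,.014,.0283))
ot=cv2.resize(f[140:230,150:360],None,fx=3.8,fy=3.8,interpolation=cv2.INTER_CUBIC)
os_=cv2.resize(ps["frame"][135:300,210:350],None,fx=3.6,fy=3.6,interpolation=cv2.INTER_CUBIC)
def dr(img,p,c,z,R,o,k):
    P=np.array([proj(p,[c[0]+R*np.cos(t),c[1]+R*np.sin(t),z]) for t in T]); cv2.polylines(img,[np.round((P-o)*k-.0).astype(int)],True,(0,0,255),1)
for n,(u,v,z,R) in items.items():
    c0=onz(pt,(u/512,v/384),z)[:2]
    ct,a=fit(pt,f.mean(2),c0,z,R); cs,b=fit(ps,ps["frame"].mean(2).astype(float),ct,z,R,span=.014)
    print(n,np.round(c0,4),np.round(ct,4),round(a,1),"side",np.round(cs,4),round(b,1))
    dr(ot,pt,ct,z,.030,(150,140),3.8); dr(os_,ps,ct,z,.030,(210,135),3.6)
cv2.imwrite("pics/ot.png",ot); cv2.imwrite("pics/os.png",os_)
E
```

```text
pan [ 0.5686 -0.187 ] [ 0.5677 -0.1884] 20.2 side [ 0.5719 -0.1863] 6.1
fine [ 0.4284 -0.1869] [ 0.4271 -0.1889] 25.7 side [ 0.4316 -0.1865] 5.8
med [ 0.4175 -0.3289] [ 0.4162 -0.3325] 25.8 side [ 0.4207 -0.3299] 9.4
coarse [ 0.5649 -0.043 ] [ 0.5639 -0.0447] 25.9 side [ 0.5679 -0.0437] 4.1
seat [0.5286 0.1887] [0.5235 0.1876] 8.8 side [0.5208 0.1914] 3.1
lid [ 0.4279 -0.0673] [ 0.4276 -0.067 ] 13.1 side [ 0.4314 -0.0655] 3.4
```

View pics/ot.png

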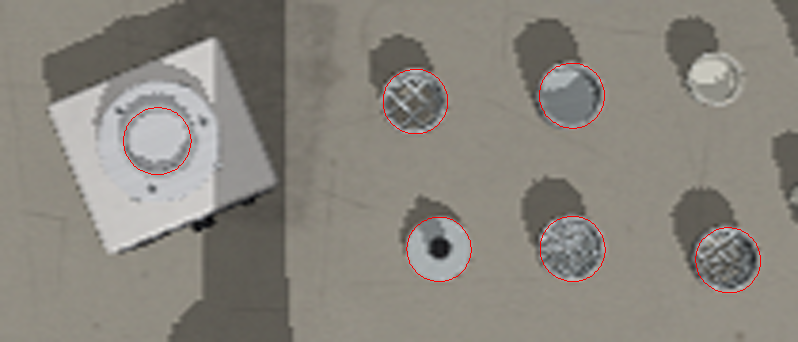

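View pics/os.png

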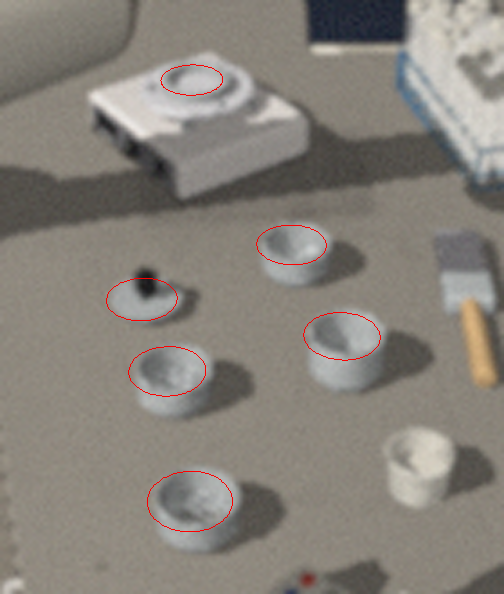

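The overlays show the top-view fits sitting on the rims, with the side view reading about +4 mm x and +2 mm y. I'll average the two. The meshes are clear: coarse at (259,166), fine at (300,205), medium at (340,208), and the pan at (300,165). I'll turn the tool to line up with the world axes and move over the pan.

Call:
apply_moves(
  moves=[
    [[0,0,0],6.9],
    [[0,0,0],6.9],
    [[-0.026,0.026,0],0],
    [[-0.026,0.026,0],0],
    [[-0.026,0.026,0],0],
  ],
  hand=0.087,
)

```text
time_s: 2.17
tcp_pos: [0.2279, -0.528, 0.2223]
ee_rot: [[-1.0, 0.001, -0.0], [0.001, 1.0, 0.0], [0.0, 0.0, -1.0]]
wrist_force: [0.5, -0.3, -0.3]
gripper_width: 0.999
gripper_force: 0.0
```

Call:
apply_moves(
  moves=[
    [[-0.026,0.026,0],0],
    [[-0.026,0.026,0],0],
    [[-0.026,0.026,0],0],
    [[-0.026,0.026,0],0],
    [[-0.026,0.026,0],0],
  ],
)

```text
time_s: 2.58
tcp_pos: [0.3585, -0.3972, 0.2229]
ee_rot: [[-1.0, -0.001, 0.0], [-0.001, 1.0, -0.0], [-0.0, -0.0, -1.0]]
wrist_force: [0.4, -0.8, 0.2]
gripper_width: 0.999
gripper_force: 0.0
```

Call:
apply_moves(
  moves=[
    [[-0.026,0.026,0],0],
    [[-0.026,0.026,0],0],
    [[-0.026,0.026,0],0],
    [[-0.026,0.026,0],0],
    [[-0.026,0.026,0],0],
  ],
)

```text
time_s: 3.0
tcp_pos: [0.4885, -0.2669, 0.2229]
ee_rot: [[-1.0, -0.001, 0.001], [-0.001, 1.0, -0.0], [-0.001, -0.0, -1.0]]
wrist_force: [1.6, -1.3, -0.3]
gripper_width: 0.997
gripper_force: 0.0
```

Call:
apply_moves(
  moves=[
    [[-0.027,0.027,0],0],
    [[-0.027,0.027,0],0],
    [[-0.0275,0.026,0],0],
    [[0,0,0.035],0],
    [[0,0,0.035],0],
  ],
)

```text
time_s: 3.42
tcp_pos: [0.5721, -0.1866, 0.1537]
ee_rot: [[-1.0, -0.004, 0.007], [-0.004, 1.0, -0.001], [-0.007, -0.001, -1.0]]
wrist_force: [-1.2, -0.4, -1.6]
gripper_width: 1.002
gripper_force: 0.0
```

Call:
apply_moves(
  moves=[
    [[0,0,0.035],0],
    [[0,0,0.03],0],
    [[0,0,0.03],0],
    [[0,0,0.03],0],
    [[0,0,0.013],0],
  ],
)

```text
time_s: 3.83
tcp_pos: [0.5662, -0.188, 0.0105]
ee_rot: [[-1.0, -0.0, -0.006], [-0.0, 1.0, 0.001], [0.006, 0.001, -1.0]]
wrist_force: [-0.4, 0.9, -0.4]
gripper_width: 0.995
gripper_force: 0.0
```

Call:
apply_moves(
  moves=[
    [[0,0,0],0],
    [[0,0,0],0],
    [[0,0,0],0],
    [[0,0,0],0],
    [[0,0,0],0],
  ],
  hand=0.04,
)

```text
time_s: 4.25
tcp_pos: [0.5699, -0.1883, 0.0163]
ee_rot: [[-1.0, -0.001, 0.003], [-0.001, 1.0, -0.0], [-0.003, -0.0, -1.0]]
wrist_force: [0.2, 1.5, 1.0]
gripper_width: 0.707
gripper_force: 0.9
```

Call:
apply_moves(
  moves=[
    [[0,0,0],0],
    [[0,0,0],0],
    [[0,0,-0.01],0],
    [[0,0,-0.02],0],
    [[0,0,-0.03],0],
  ],
)

```text
time_s: 4.67
tcp_pos: [0.5661, -0.1882, 0.0727]
ee_rot: [[-1.0, -0.0, -0.007], [-0.0, 1.0, 0.001], [0.007, 0.001, -1.0]]
wrist_force: [-0.2, -0.4, -0.4]
gripper_width: 0.691
gripper_force: 30.0
```

Call:
apply_moves(
  moves=[
    [[0,0,-0.035],0],
    [[0,0,-0.035],0],
    [[0,0,-0.035],0],
    [[0,0,-0.02],0],
    [[0,0,0],0],
  ],
)

```text
time_s: 5.08
tcp_pos: [0.5713, -0.1893, 0.2061]
ee_rot: [[-1.0, -0.002, 0.011], [-0.002, 1.0, -0.002], [-0.011, -0.002, -1.0]]
wrist_force: [0.4, 0.3, -1.0]
gripper_width: 0.689
gripper_force: 30.0
```

```bash
python3 - <<'E'
from h import *
s=r.sense(); print(s["tcp_pos"],s["gripper_width"],s["gripper_force"],s["wrist_force"])
pt=imaging.capture("top"); ps=imaging.capture("side")
a=ps["frame"][100:300,170:350]; b=pt["frame"][130:230,150:360]
cv2.imwrite("pics/g1.png",np.hstack([cv2.resize(a,(400,444)),cv2.resize(b,(400,444*1))]))
E
```

```text
[ 0.57125668 -0.18927026  0.20611768] 0.6888559337642002 29.999873909546295 [ 0.44000315  0.3263674  -1.01833016]
```

View pics/g1.png

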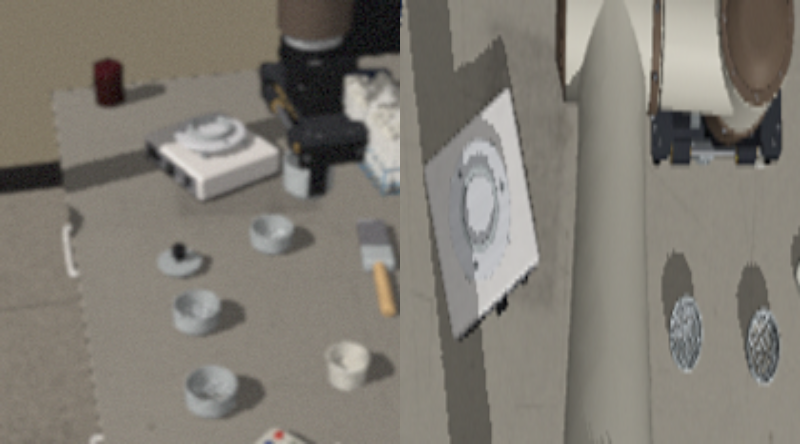

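Pan is held. Next, a close look at the seat from both cameras.

```bash
python3 - <<'E'
from h import *
pt=imaging.capture("top"); ps=imaging.capture("side")
k=8;out=[]
for p,c in((pt,(.5235,.1876)),(ps,(.5255,.1895))):
    o=np.round(proj(p,[*c,.07])).astype(int)-24
    im=cv2.resize(p["frame"][o[1]:o[1]+48,o[0]:o[0]+48],None,fx=k,fy=k,interpolation=cv2.INTER_CUBIC)
    for z,R,col in((.066,.055,(255,0,0)),(.076,.0335,(0,0,255)),(.076,.0275,(0,160,0))):
        P=np.array([proj(p,[c[0]+R*np.cos(t),c[1]+R*np.sin(t),z]) for t in T]); cv2.polylines(im,[np.round((P-o)*k).astype(int)],True,col,1)
    out.append(im)
    q=models.place_of(p,"shaker_seat"); print([(round(x["confidence"],2),np.round(onz(p,x["at"],.066),4)) for x in q])
cv2.imwrite("pics/s1.png",np.hstack(out)); print(r.sense()["tcp_pos"])
E
```

```text
[(0.75, array([0.5255, 0.192 , 0.066 ])), (0.58, array([ 0.4199, -0.1813,  0.066 ]))]
[(0.59, array([0.5154, 0.1933, 0.066 ])), (0.46, array([0.3857, 0.311 , 0.066 ]))]
[ 0.56769184 -0.18827956  0.1976136 ]
```

View pics/s1.png

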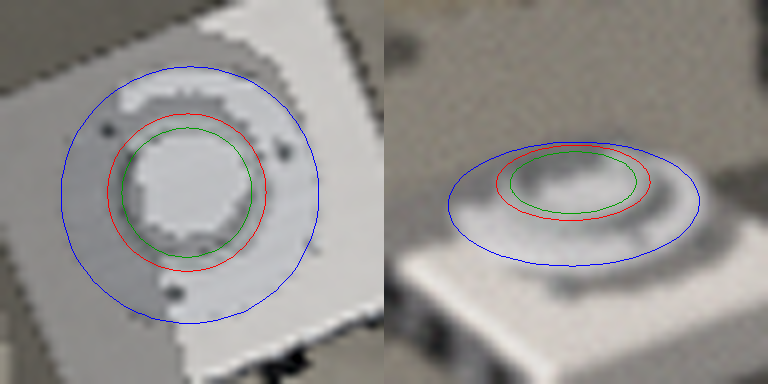

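The three screws on the platform form an equilateral triangle, so they give the centre. Relative to the pan's pick pose, the seat target is TCP ≈ (0.5265, 0.188).

Call:
apply_moves(
  moves=[
    [[0.004,0.037,-0.004],0],
    [[0.004,0.037,-0.004],0],
    [[0.004,0.037,-0.004],0],
    [[0.004,0.037,0],0],
    [[0.004,0.037,0],0],
  ],
)

```text
time_s: 5.8
tcp_pos: [0.5478, -0.002, 0.2106]
ee_rot: [[-1.0, -0.0, -0.002], [-0.0, 1.0, -0.001], [0.002, -0.001, -1.0]]
wrist_force: [1.5, 0.7, -1.6]
gripper_width: 0.689
gripper_force: 30.0
```

Call:
apply_moves(
  moves=[
    [[0.004,0.037,0],0],
    [[0.004,0.037,0],0],
    [[0.004,0.037,0],0],
    [[0.004,0.037,0],0],
    [[0.004,0.037,0],0],
  ],
)

```text
time_s: 6.22
tcp_pos: [0.5274, 0.183, 0.2104]
ee_rot: [[-1.0, -0.001, -0.002], [-0.001, 1.0, -0.001], [0.002, -0.001, -1.0]]
wrist_force: [1.5, 0.1, -2.2]
gripper_width: 0.688
gripper_force: 30.0
```

Call:
apply_moves(
  moves=[
    [[0.002,0.006,0],0],
    [[0,0,0],0],
    [[0,0,0],0],
    [[0,0,0],0],
    [[0,0,0],0],
  ],
)

```text
time_s: 6.63
tcp_pos: [0.5265, 0.1862, 0.2112]
ee_rot: [[-1.0, 0.001, -0.001], [0.001, 1.0, -0.001], [0.001, -0.001, -1.0]]
wrist_force: [0.1, 0.3, -1.7]
gripper_width: 0.692
gripper_force: 30.0
```

```bash
python3 - <<'E'
from h import *
print(r.sense()["tcp_pos"])
for i in range(6): imaging.capture("top"); print(np.round(r.sense()["tcp_pos"],4))
E
```

```text
[0.52648775 0.18617747 0.21122557]
[0.5266 0.1862 0.2114]
[0.5266 0.1863 0.2115]
[0.5266 0.1865 0.2116]
[0.5266 0.1867 0.2116]
[0.5266 0.1868 0.2117]
[0.5266 0.187  0.2116]
```

Call:
apply_moves(
  moves=[
    [[0,0,0.03],0],
    [[0,0,0.035],0],
    [[0,0,0.025],0],
    [[0,0,0.015],0],
    [[0,0,0.008],0],
  ],
)

```text
time_s: 7.35
tcp_pos: [0.5252, 0.1866, 0.0961]
ee_rot: [[-1.0, -0.0, -0.004], [-0.0, 1.0, -0.002], [0.004, -0.002, -1.0]]
wrist_force: [0.5, 0.5, -1.1]
gripper_width: 0.691
gripper_force: 30.0
```

Call:
apply_moves(
  moves=[
    [[0,0,0.005],0],
    [[0,0,0.005],0],
    [[0,0,0.004],0],
    [[0,0,0.003],0],
    [[0,0,0],0],
  ],
)

```text
time_s: 7.77
tcp_pos: [0.5268, 0.1881, 0.0823]
ee_rot: [[-1.0, -0.001, 0.001], [-0.001, 1.0, 0.001], [-0.001, 0.001, -1.0]]
wrist_force: [-0.6, 2.1, -0.6]
gripper_width: 0.688
gripper_force: 30.0
```

Call:
apply_moves(
  moves=[
    [[0,0,0],0],
    [[0,0,0],0],
    [[0,0,0],0],
  ],
)

```text
time_s: 8.02
tcp_pos: [0.5268, 0.1881, 0.0823]
ee_rot: [[-1.0, -0.001, 0.001], [-0.001, 1.0, 0.001], [-0.001, 0.001, -1.0]]
wrist_force: [-1.5, 2.2, 2.2]
gripper_width: 0.692
gripper_force: 30.0
```

Call:
apply_moves(
  moves=[
    [[0,0,0],0],
    [[0,0,0],0],
    [[0,0,0],0],
    [[0,0,0],0],
    [[0,0,-0.015],0],
  ],
  hand=0.087,
)

```text
time_s: 8.43
tcp_pos: [0.5246, 0.1862, 0.0939]
ee_rot: [[-1.0, 0.0, -0.006], [0.0, 1.0, -0.003], [0.006, -0.003, -1.0]]
wrist_force: [0.2, -0.6, -0.5]
gripper_width: 0.958
gripper_force: 0.0
```

Call:
apply_moves(
  moves=[
    [[0,0,-0.035],0],
    [[0,0,-0.035],0],
    [[0,0,-0.035],0],
    [[0.02,-0.03,-0.01],0],
    [[0.02,-0.035,0],0],
  ],
)

```text
time_s: 8.85
tcp_pos: [0.4888, 0.1239, 0.215]
ee_rot: [[-1.0, -0.004, 0.007], [-0.004, 1.0, 0.003], [-0.008, 0.003, -1.0]]
wrist_force: [-0.5, -0.5, 0.2]
gripper_width: 1.002
gripper_force: 0.0
```

Call:
apply_moves(
  moves=[
    [[0.015,-0.035,0],0],
    [[0.015,-0.035,0],0],
    [[0.015,-0.035,0],0],
    [[0.015,-0.035,0],0],
    [[0,-0.035,0],0],
  ],
)

```text
time_s: 9.27
tcp_pos: [0.4237, -0.0542, 0.2118]
ee_rot: [[-1.0, -0.002, -0.0], [-0.002, 1.0, 0.0], [0.0, 0.0, -1.0]]
wrist_force: [0.3, 0.2, -0.1]
gripper_width: 1.003
gripper_force: 0.0
```

Call:
apply_moves(
  moves=[
    [[0,-0.035,0],0],
    [[0,-0.035,0],0],
    [[0,-0.035,0],0],
    [[0,-0.034,0],0],
    [[0,0,0],0],
  ],
)

```text
time_s: 9.68
tcp_pos: [0.4264, -0.1959, 0.2114]
ee_rot: [[-1.0, 0.005, -0.001], [0.005, 1.0, -0.001], [0.001, -0.001, -1.0]]
wrist_force: [1.2, -0.9, -0.1]
gripper_width: 1.003
gripper_force: 0.0
```

```bash
python3 - <<'E'
from h import *
pt=imaging.capture("top"); ps=imaging.capture("side")
for p,z0 in((pt,.110),(ps,.110)):
    print("pan",[np.round(v,4) for v in fit(p,p["frame"].mean(2),(.525,.1885) if p is pt else (.528,.1895),.110,.02875)])
    for n,c in(("fine",(.4287,-.188)),):
        print(n,[np.round(v,4) for v in fit(p,p["frame"].mean(2),c,.034,.02875)])
k=8;out=[]
for p,c in((pt,(.5249,.188)),(ps,(.528,.1895))):
    o=np.round(proj(p,[*c,.09])).astype(int)-24
    im=cv2.resize(p["frame"][o[1]:o[1]+48,o[0]:o[0]+48],None,fx=k,fy=k,interpolation=cv2.INTER_CUBIC)
    P=np.array([proj(p,[c[0]+.03*np.cos(t),c[1]+.03*np.sin(t),.11]) for t in T]); cv2.polylines(im,[np.round((P-o)*k).astype(int)],True,(0,0,255),1)
    out.append(im)
cv2.imwrite("pics/s2.png",np.hstack(out)); print(r.sense()["tcp_pos"])
E
```

```text
pan [array([0.5244, 0.1874]), np.float64(14.692)]
fine [array([ 0.4201, -0.1817]), np.float64(9.756)]
pan [array([0.526 , 0.1875]), np.float64(2.2902)]
fine [array([ 0.4313, -0.1869]), np.float64(6.0103)]
[ 0.42624822 -0.19273083  0.21117455]
```

View pics/s2.png

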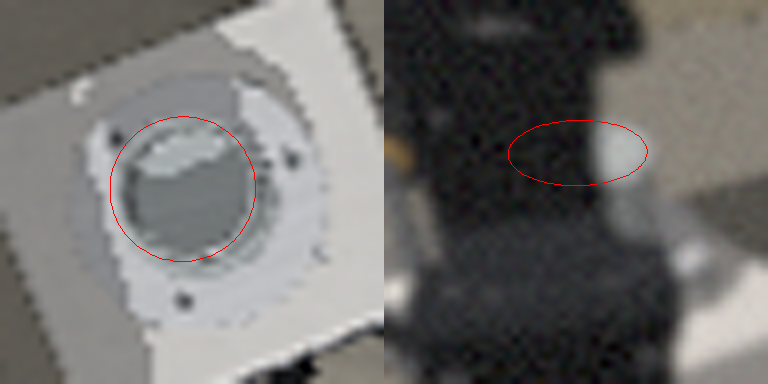

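The pan is seated: its rim matches a circle at z = 0.110 in the top view, centred on the ring at (184,189). Now picking the fine sieve.

Call:
apply_moves(
  moves=[
    [[-0.0025,0.0025,0.03],0],
    [[0,0,0.035],0],
    [[0,0,0.035],0],
    [[0,0,0.035],0],
    [[0,0,0.03],0],
  ],
)

```text
time_s: 10.2
tcp_pos: [0.4287, -0.1877, 0.045]
ee_rot: [[-1.0, -0.003, -0.0], [-0.003, 1.0, 0.0], [0.0, 0.0, -1.0]]
wrist_force: [-0.2, 0.5, -1.2]
gripper_width: 1.0
gripper_force: 0.0
```

Call:
apply_moves(
  moves=[
    [[0,0,0.02],0],
    [[0,0,0.012],0],
    [[0,0,0],0],
    [[0,0,0],0],
    [[0,0,0],0],
  ],
)

```text
time_s: 10.62
tcp_pos: [0.4303, -0.1885, 0.0155]
ee_rot: [[-1.0, -0.003, 0.002], [-0.003, 1.0, -0.0], [-0.002, -0.0, -1.0]]
wrist_force: [0.7, -0.4, 0.1]
gripper_width: 0.999
gripper_force: 0.0
```

Call:
apply_moves(
  moves=[
    [[0,0,0],0],
    [[0,0,0],0],
    [[0,0,0],0],
    [[0,0,0],0],
    [[0,0,0],0],
  ],
  hand=0.04,
)

```text
time_s: 11.03
tcp_pos: [0.4294, -0.189, 0.015]
ee_rot: [[-1.0, -0.001, 0.001], [-0.001, 1.0, 0.0], [-0.001, 0.0, -1.0]]
wrist_force: [-0.2, 1.0, 0.4]
gripper_width: 0.699
gripper_force: 0.8
```

Call:
apply_moves(
  moves=[
    [[0,0,0],0],
    [[0,0,0],0],
  ],
)

```text
time_s: 11.2
tcp_pos: [0.4294, -0.189, 0.0149]
ee_rot: [[-1.0, -0.001, 0.0], [-0.001, 1.0, 0.0], [-0.0, 0.0, -1.0]]
wrist_force: [-1.1, 1.6, 4.6]
gripper_width: 0.686
gripper_force: 30.0
```

Call:
apply_moves(
  moves=[
    [[0,0,-0.015],0],
    [[0,0,-0.035],0],
    [[0,0,-0.035],0],
    [[0,0,-0.035],0],
    [[0,0,-0.035],0],
  ],
)

```text
time_s: 11.62
tcp_pos: [0.4284, -0.189, 0.1707]
ee_rot: [[-1.0, -0.001, -0.001], [-0.001, 1.0, 0.0], [0.001, 0.0, -1.0]]
wrist_force: [1.1, -0.8, -2.0]
gripper_width: 0.687
gripper_force: 30.0
```

Call:
apply_moves(
  moves=[
    [[-0.0097,0.0227,-0.03],0],
    [[-0.0097,0.0377,-0.005],0],
    [[-0.0097,0.0377,0],0],
    [[-0.0097,0.0377,0],0],
    [[-0.0097,0.0377,0],0],
  ],
)

```text
time_s: 12.03
tcp_pos: [0.4772, -0.014, 0.2045]
ee_rot: [[-1.0, -0.0, -0.0], [-0.0, 1.0, 0.0], [0.0, 0.0, -1.0]]
wrist_force: [1.3, 0.5, -1.6]
gripper_width: 0.691
gripper_force: 30.0
```

Call:
apply_moves(
  moves=[
    [[-0.0097,0.0377,0],0],
    [[-0.0097,0.0377,0],0],
    [[-0.0097,0.0377,0],0],
    [[-0.0097,0.0377,0],0],
    [[-0.0097,0.0377,0],0],
  ],
)

```text
time_s: 12.45
tcp_pos: [0.5256, 0.1747, 0.2038]
ee_rot: [[-1.0, -0.001, -0.001], [-0.001, 1.0, -0.001], [0.001, -0.001, -1.0]]
wrist_force: [0.2, 0.1, -1.1]
gripper_width: 0.686
gripper_force: 30.0
```

Call:
apply_moves(
  moves=[
    [[0,0.015,0],0],
    [[0,0,0],0],
    [[0,0,0],0],
    [[0,0,0],0],
    [[0,0,0],0],
  ],
)

```text
time_s: 12.87
tcp_pos: [0.5255, 0.1867, 0.2044]
ee_rot: [[-1.0, 0.0, -0.001], [0.0, 1.0, -0.0], [0.001, -0.0, -1.0]]
wrist_force: [0.3, -0.8, -1.2]
gripper_width: 0.688
gripper_force: 30.0
```

Call:
apply_moves(
  moves=[
    [[0,0,0.02],0],
    [[0,0,0.03],0],
    [[0,0,0.02],0],
    [[0,0,0.01],0],
    [[0,0,0],0],
  ],
)

```text
time_s: 13.28
tcp_pos: [0.5246, 0.1862, 0.1224]
ee_rot: [[-1.0, 0.001, -0.004], [0.001, 1.0, -0.003], [0.004, -0.003, -1.0]]
wrist_force: [0.3, -0.7, -0.9]
gripper_width: 0.685
gripper_force: 30.0
```

Call:
apply_moves(
  moves=[
    [[-0.001,0.0005,0],0],
    [[0,0,0.004],0],
    [[0,0,0.003],0],
    [[0,0,0.003],0],
    [[0,0,0],0],
  ],
)

```text
time_s: 13.7
tcp_pos: [0.5273, 0.1888, 0.115]
ee_rot: [[-1.0, -0.001, 0.001], [-0.001, 1.0, 0.001], [-0.001, 0.001, -1.0]]
wrist_force: [-0.4, 0.1, -1.2]
gripper_width: 0.688
gripper_force: 30.0
```

Call:
apply_moves(
  moves=[
    [[0,0,0],0],
    [[0,0,0],0],
    [[0,0,0],0],
  ],
)

```text
time_s: 13.95
tcp_pos: [0.5273, 0.1888, 0.115]
ee_rot: [[-1.0, -0.001, 0.001], [-0.001, 1.0, 0.0], [-0.001, 0.0, -1.0]]
wrist_force: [0.1, 0.3, 0.7]
gripper_width: 0.684
gripper_force: 30.0
```

Call:
apply_moves(
  moves=[
    [[0,0,0],0],
    [[0,0,0],0],
    [[0,0,0],0],
    [[0,0,0],0],
    [[0,0,-0.015],0],
  ],
  hand=0.087,
)

```text
time_s: 14.37
tcp_pos: [0.525, 0.1876, 0.1269]
ee_rot: [[-1.0, -0.0, -0.006], [-0.0, 1.0, -0.003], [0.006, -0.003, -1.0]]
wrist_force: [-0.2, -0.4, 0.2]
gripper_width: 0.963
gripper_force: 0.0
```

Call:
apply_moves(
  moves=[
    [[0,0,-0.03],0],
    [[0,0,-0.035],0],
    [[0.0078,-0.0321,-0.015],0],
    [[0.0078,-0.0371,0],0],
    [[0.0078,-0.0371,0],0],
  ],
)

```text
time_s: 14.78
tcp_pos: [0.5038, 0.0819, 0.2109]
ee_rot: [[-1.0, -0.003, 0.003], [-0.003, 1.0, 0.001], [-0.003, 0.001, -1.0]]
wrist_force: [1.0, 0.6, 0.3]
gripper_width: 1.0
gripper_force: 0.0
```

Call:
apply_moves(
  moves=[
    [[0.0078,-0.0371,0],0],
    [[0.0078,-0.0371,0],0],
    [[0.0078,-0.0371,0],0],
    [[0.0078,-0.0371,0],0],
    [[0.0078,-0.0371,0],0],
  ],
)

```text
time_s: 15.2
tcp_pos: [0.464, -0.1049, 0.2098]
ee_rot: [[-1.0, -0.001, 0.0], [-0.001, 1.0, 0.0], [-0.0, 0.0, -1.0]]
wrist_force: [0.8, -0.8, -0.3]
gripper_width: 0.997
gripper_force: 0.0
```

Call:
apply_moves(
  moves=[
    [[0.0078,-0.0371,0],0],
    [[0.0078,-0.0371,0],0],
    [[0.0078,-0.0371,0],0],
    [[0.0078,-0.0371,0],0],
    [[0.0078,-0.0371,0],0],
  ],
)

```text
time_s: 15.62
tcp_pos: [0.4252, -0.2905, 0.2098]
ee_rot: [[-1.0, -0.001, 0.0], [-0.001, 1.0, -0.0], [-0.0, -0.0, -1.0]]
wrist_force: [0.6, 0.2, -0.3]
gripper_width: 0.997
gripper_force: 0.0
```

Call:
apply_moves(
  moves=[
    [[0,-0.0371,0],0],
    [[0,-0.005,0],0],
    [[0,0,0],0],
    [[0,0,0],0],
    [[0,0,0],0],
  ],
)

```text
time_s: 16.03
tcp_pos: [0.426, -0.3299, 0.2095]
ee_rot: [[-1.0, -0.002, -0.0], [-0.002, 1.0, 0.0], [0.0, 0.0, -1.0]]
wrist_force: [-0.1, -0.3, -0.0]
gripper_width: 0.998
gripper_force: 0.0
```

```bash
python3 - <<'E'
from h import *
pt=imaging.capture("top"); ps=imaging.capture("side"); t=r.sense(); print(t["tcp_pos"])
print("fine",fit(pt,pt["frame"].mean(2),(.5244,.1875),.134,.02875,span=.01), fit(ps,ps["frame"].mean(2),(.528,.189),.134,.02875))
print("med",fit(pt,pt["frame"].mean(2),(.4162,-.3325),.034,.02875))
E
```

```text
[ 0.42624288 -0.32969975  0.20976675]
fine (array([0.52727658, 0.18810434]), np.float64(10.90800084964772)) (array([0.53410937, 0.18603125]), np.float64(0.750844555177828))
med (array([ 0.42102694, -0.33270227]), np.float64(6.023551266379464))
```

```bash
python3 - <<'E'
from h import *
pt=imaging.capture("top"); ps=imaging.capture("side")
k=8;out=[]
for p,c in((pt,(.5247,.1875)),(ps,(.528,.1895))):
    o=np.round(proj(p,[*c,.1])).astype(int)-24
    im=cv2.resize(p["frame"][o[1]:o[1]+48,o[0]:o[0]+48],None,fx=k,fy=k,interpolation=cv2.INTER_CUBIC)
    P=np.array([proj(p,[c[0]+.03*np.cos(t),c[1]+.03*np.sin(t),.134]) for t in T]); cv2.polylines(im,[np.round((P-o)*k).astype(int)],True,(0,0,255),1)
    out.append(im)
cv2.imwrite("pics/s3.png",np.hstack(out)); print(r.sense()["tcp_pos"])
E
```

```text
[ 0.42637299 -0.32985276  0.20985302]
```

View pics/s3.png

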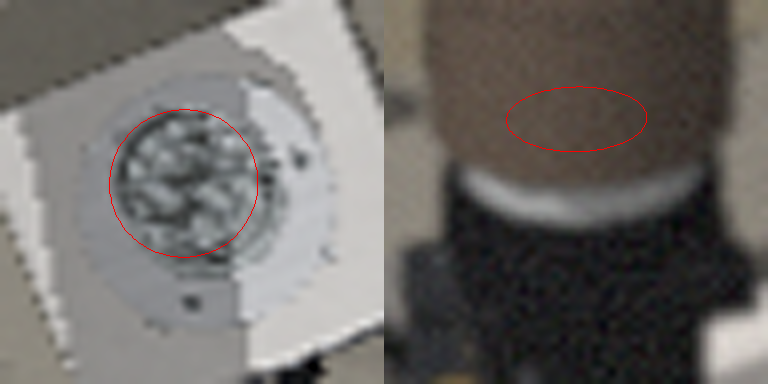

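In the top view the fine sieve's rim sits on the predicted circle, centred near (184,183), so it is seated. Medium sieve next.

Call:
apply_moves(
  moves=[
    [[0.008,-0.0025,0.03],0],
    [[0,0,0.035],0],
    [[0,0,0.035],0],
    [[0,0,0.035],0],
    [[0,0,0.03],0],
  ],
)

```text
time_s: 16.65
tcp_pos: [0.4177, -0.3325, 0.043]
ee_rot: [[-1.0, -0.002, -0.0], [-0.002, 1.0, 0.0], [0.0, 0.0, -1.0]]
wrist_force: [0.3, 0.2, 0.1]
gripper_width: 1.0
gripper_force: 0.0
```

Call:
apply_moves(
  moves=[
    [[0,0,0.018],0],
    [[0,0,0.012],0],
    [[0,0,0],0],
    [[0,0,0],0],
    [[0,0,0],0],
  ],
)

```text
time_s: 17.07
tcp_pos: [0.4191, -0.3335, 0.0156]
ee_rot: [[-1.0, -0.002, 0.002], [-0.002, 1.0, -0.001], [-0.002, -0.001, -1.0]]
wrist_force: [1.1, 0.3, -0.2]
gripper_width: 1.0
gripper_force: 0.0
```

Call:
apply_moves(
  moves=[
    [[0,0,0],0],
    [[0,0,0],0],
    [[0,0,0],0],
    [[0,0,0],0],
    [[0,0,0],0],
  ],
  hand=0.04,
)

```text
time_s: 17.48
tcp_pos: [0.418, -0.3333, 0.015]
ee_rot: [[-1.0, -0.001, 0.0], [-0.001, 1.0, 0.0], [-0.0, 0.0, -1.0]]
wrist_force: [0.4, 1.1, 1.1]
gripper_width: 0.704
gripper_force: 0.9
```

Call:
apply_moves(
  moves=[
    [[0,0,0],0],
    [[0,0,0],0],
  ],
)

```text
time_s: 17.65
tcp_pos: [0.418, -0.3333, 0.0149]
ee_rot: [[-1.0, -0.001, -0.0], [-0.001, 1.0, 0.0], [0.0, 0.0, -1.0]]
wrist_force: [-0.6, 2.3, 5.2]
gripper_width: 0.689
gripper_force: 30.0
```

Call:
apply_moves(
  moves=[
    [[0,0,-0.015],0],
    [[0,0,-0.035],0],
    [[0,0,-0.035],0],
    [[0,0,-0.035],0],
    [[0,0,-0.035],0],
  ],
)

```text
time_s: 18.07
tcp_pos: [0.4174, -0.3333, 0.1706]
ee_rot: [[-1.0, -0.001, -0.001], [-0.001, 1.0, 0.0], [0.001, 0.0, -1.0]]
wrist_force: [0.2, -0.5, -1.9]
gripper_width: 0.687
gripper_force: 30.0
```

Call:
apply_moves(
  moves=[
    [[-0.0078,0.0213,-0.03],0],
    [[-0.0078,0.0372,-0.005],0],
    [[-0.0078,0.0372,0],0],
    [[-0.0078,0.0372,0],0],
    [[-0.0078,0.0372,0],0],
  ],
)

```text
time_s: 18.48
tcp_pos: [0.4565, -0.1618, 0.2044]
ee_rot: [[-1.0, 0.0, 0.0], [0.0, 1.0, 0.0], [-0.0, 0.0, -1.0]]
wrist_force: [1.0, -0.2, -1.0]
gripper_width: 0.693
gripper_force: 30.0
```

Call:
apply_moves(
  moves=[
    [[-0.0078,0.0372,0],0],
    [[-0.0078,0.0372,0],0],
    [[-0.0078,0.0372,0],0],
    [[-0.0078,0.0372,0],0],
    [[-0.0078,0.0372,0],0],
  ],
)

```text
time_s: 18.9
tcp_pos: [0.4954, 0.0245, 0.2041]
ee_rot: [[-1.0, -0.001, -0.0], [-0.001, 1.0, -0.0], [0.0, -0.0, -1.0]]
wrist_force: [1.0, -1.2, -1.2]
gripper_width: 0.686
gripper_force: 30.0
```

Call:
apply_moves(
  moves=[
    [[-0.0078,0.0372,0],0],
    [[-0.0078,0.0372,0],0],
    [[-0.0078,0.0372,0],0],
    [[-0.007,0.0372,0],0],
    [[0,0.0164,0],0],
  ],
)

```text
time_s: 19.32
tcp_pos: [0.5269, 0.1919, 0.2036]
ee_rot: [[-1.0, -0.004, 0.001], [-0.004, 1.0, 0.0], [-0.001, 0.0, -1.0]]
wrist_force: [-0.1, -0.7, -1.6]
gripper_width: 0.688
gripper_force: 30.0
```

Call:
apply_moves(
  moves=[
    [[0,0,0],0],
    [[0,0,0],0],
    [[0,0,0],0],
    [[0,0,0],0],
    [[0,0,0],0],
  ],
)

```text
time_s: 19.73
tcp_pos: [0.5258, 0.1868, 0.2046]
ee_rot: [[-1.0, 0.001, -0.0], [0.001, 1.0, -0.0], [0.0, -0.0, -1.0]]
wrist_force: [1.3, -0.1, -1.0]
gripper_width: 0.687
gripper_force: 30.0
```

Down by 0.066 to 0.139.

Call:
apply_moves(
  moves=[
    [[-0.0005,0.0005,0.015],0],
    [[0,0,0.02],0],
    [[0,0,0.012],0],
    [[0,0,0.007],0],
    [[0,0,0],0],
  ],
)

```text
time_s: 20.15
tcp_pos: [0.5256, 0.1872, 0.1491]
ee_rot: [[-1.0, 0.0, -0.003], [0.0, 1.0, -0.002], [0.003, -0.002, -1.0]]
wrist_force: [-0.0, -0.6, -1.5]
gripper_width: 0.69
gripper_force: 30.0
```

Call:
apply_moves(
  moves=[
    [[0,0,0.003],0],
    [[0,0,0.004],0],
    [[0,0,0.003],0],
    [[0,0,0.002],0],
    [[0,0,0],0],
  ],
)

```text
time_s: 20.57
tcp_pos: [0.5267, 0.1886, 0.139]
ee_rot: [[-1.0, -0.001, 0.001], [-0.001, 1.0, 0.0], [-0.001, 0.0, -1.0]]
wrist_force: [0.3, -0.2, -1.0]
gripper_width: 0.69
gripper_force: 30.0
```

Call:
apply_moves(
  moves=[
    [[0,0,0],0],
    [[0,0,0],0],
    [[0,0,0],0],
  ],
)

```text
time_s: 20.82
tcp_pos: [0.5267, 0.1886, 0.1389]
ee_rot: [[-1.0, -0.001, 0.001], [-0.001, 1.0, 0.0], [-0.001, 0.0, -1.0]]
wrist_force: [-0.2, -0.2, 0.6]
gripper_width: 0.689
gripper_force: 30.0
```

Call:
apply_moves(
  moves=[
    [[0,0,0],0],
    [[0,0,0],0],
    [[0,0,0],0],
    [[0,0,0],0],
    [[0,0,-0.015],0],
  ],
  hand=0.087,
)

```text
time_s: 21.23
tcp_pos: [0.5245, 0.1875, 0.1508]
ee_rot: [[-1.0, -0.0, -0.006], [-0.0, 1.0, -0.003], [0.006, -0.003, -1.0]]
wrist_force: [0.2, -0.1, -0.6]
gripper_width: 0.962
gripper_force: 0.0
```

Call:
apply_moves(
  moves=[
    [[0,0,-0.03],0],
    [[0,0,-0.03],0],
    [[-0.0056,-0.0332,0],0],
    [[-0.0056,-0.0332,0],0],
    [[-0.0056,-0.0332,0],0],
  ],
)

```text
time_s: 21.65
tcp_pos: [0.5434, 0.0884, 0.2143]
ee_rot: [[-1.0, -0.003, 0.001], [-0.003, 1.0, 0.001], [-0.001, 0.001, -1.0]]
wrist_force: [0.1, 0.5, -0.1]
gripper_width: 0.998
gripper_force: 0.0
```

Call:
apply_moves(
  moves=[
    [[-0.0056,-0.0332,0],0],
    [[-0.0056,-0.0332,0],0],
    [[-0.0056,-0.0332,0],0],
    [[-0.0056,-0.0332,0],0],
    [[0,0,0],0],
  ],
)

```text
time_s: 22.07
tcp_pos: [0.5661, -0.0484, 0.2133]
ee_rot: [[-1.0, 0.004, -0.0], [0.004, 1.0, -0.001], [0.0, -0.001, -1.0]]
wrist_force: [-0.3, 0.5, 0.0]
gripper_width: 0.995
gripper_force: 0.0
```

Call:
apply_moves(
  moves=[
    [[0,0,0],0],
    [[0,0,0],0],
    [[0,0,0],0],
    [[0,0,0],0],
    [[0,0,0],0],
  ],
)

```text
time_s: 22.48
tcp_pos: [0.5658, -0.0429, 0.2136]
ee_rot: [[-1.0, -0.003, 0.0], [-0.003, 1.0, 0.0], [-0.0, 0.0, -1.0]]
wrist_force: [-1.1, -0.6, -0.1]
gripper_width: 1.001
gripper_force: 0.0
```

```bash
python3 - <<'E'
from h import *
pt=imaging.capture("top"); ps=imaging.capture("side"); print(r.sense()["tcp_pos"])
k=8;out=[]
for p,c in((pt,(.5247,.1875)),(ps,(.528,.1895))):
    o=np.round(proj(p,[*c,.12])).astype(int)-24
    im=cv2.resize(p["frame"][o[1]:o[1]+48,o[0]:o[0]+48],None,fx=k,fy=k,interpolation=cv2.INTER_CUBIC)
    P=np.array([proj(p,[c[0]+.03*np.cos(t),c[1]+.03*np.sin(t),.158]) for t in T]); cv2.polylines(im,[np.round((P-o)*k).astype(int)],True,(0,0,255),1)
    out.append(im)
cv2.imwrite("pics/s4.png",np.hstack(out))
E
```

```text
[ 0.56582838 -0.04312065  0.21362571]
```

View pics/s4.png

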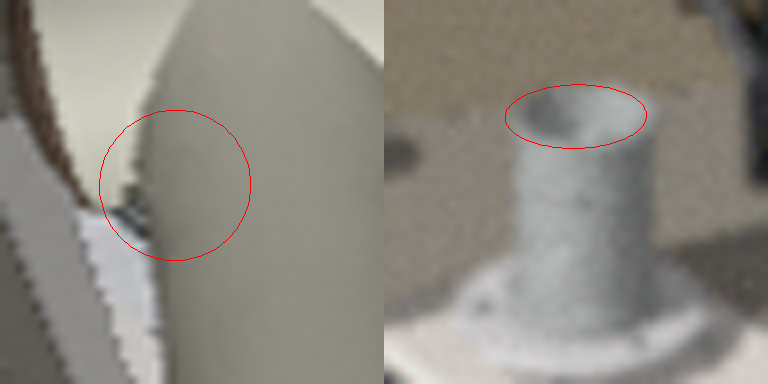

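The side view shows a straight, level three-part stack with its rim at the expected row (~118 in the crop). Picking the coarse sieve.

Call:
apply_moves(
  moves=[
    [[0,-0.0005,0.03],0],
    [[0,0,0.035],0],
    [[0,0,0.035],0],
    [[0,0,0.035],0],
    [[0,0,0.03],0],
  ],
)

```text
time_s: 23.0
tcp_pos: [0.5652, -0.0441, 0.0467]
ee_rot: [[-1.0, -0.001, -0.001], [-0.001, 1.0, 0.0], [0.001, 0.0, -1.0]]
wrist_force: [0.2, -0.2, -0.5]
gripper_width: 1.002
gripper_force: 0.0
```

Call:
apply_moves(
  moves=[
    [[0,0,0.02],0],
    [[0,0,0.0135],0],
    [[0,0,0],0],
    [[0,0,0],0],
    [[0,0,0],0],
  ],
)

```text
time_s: 23.42
tcp_pos: [0.5669, -0.044, 0.0161]
ee_rot: [[-1.0, -0.002, 0.002], [-0.002, 1.0, 0.0], [-0.002, 0.0, -1.0]]
wrist_force: [0.6, -0.2, -0.2]
gripper_width: 1.001
gripper_force: 0.0
```

Call:
apply_moves(
  moves=[
    [[0,0,0],0],
    [[0,0,0],0],
    [[0,0,0],0],
    [[0,0,0],0],
    [[0,0,0],0],
  ],
  hand=0.04,
)

```text
time_s: 23.83
tcp_pos: [0.5662, -0.0442, 0.0156]
ee_rot: [[-1.0, -0.001, 0.001], [-0.001, 1.0, 0.0], [-0.001, 0.0, -1.0]]
wrist_force: [-0.4, 0.9, 1.4]
gripper_width: 0.71
gripper_force: 1.0
```

Call:
apply_moves(
  moves=[
    [[0,0,0],0],
    [[0,0,0],0],
  ],
)

```text
time_s: 24.0
tcp_pos: [0.5662, -0.0442, 0.0156]
ee_rot: [[-1.0, -0.001, 0.001], [-0.001, 1.0, 0.0], [-0.001, 0.0, -1.0]]
wrist_force: [-1.3, 1.7, 3.9]
gripper_width: 0.686
gripper_force: 30.0
```

Call:
apply_moves(
  moves=[
    [[0,0,-0.015],0],
    [[0,0,-0.035],0],
    [[0,0,-0.035],0],
    [[0,0,-0.035],0],
    [[0,0,-0.035],0],
  ],
)

```text
time_s: 24.42
tcp_pos: [0.565, -0.0446, 0.1709]
ee_rot: [[-1.0, -0.001, -0.002], [-0.001, 1.0, -0.0], [0.002, -0.0, -1.0]]
wrist_force: [0.3, -1.9, -1.7]
gripper_width: 0.688
gripper_force: 30.0
```

Call:
apply_moves(
  moves=[
    [[0,0,-0.03],0],
    [[0,0,-0.015],0],
    [[0.0056,0.0332,0],0],
    [[0.0056,0.0332,0],0],
    [[0.0056,0.0332,0],0],
  ],
)

```text
time_s: 24.83
tcp_pos: [0.5481, 0.0556, 0.2147]
ee_rot: [[-1.0, 0.001, -0.001], [0.001, 1.0, 0.0], [0.001, 0.0, -1.0]]
wrist_force: [-0.2, 1.0, -2.4]
gripper_width: 0.686
gripper_force: 30.0
```

Call:
apply_moves(
  moves=[
    [[0.0056,0.0332,0],0],
    [[0.0056,0.0332,0],0],
    [[0.0056,0.0332,0],0],
    [[0.0056,0.0332,0],0],
    [[0,0,0],0],
  ],
)

```text
time_s: 25.25
tcp_pos: [0.5255, 0.1924, 0.2142]
ee_rot: [[-1.0, -0.006, -0.001], [-0.006, 1.0, 0.001], [0.001, 0.001, -1.0]]
wrist_force: [-0.7, -0.7, -2.4]
gripper_width: 0.686
gripper_force: 30.0
```

Call:
apply_moves(
  moves=[
    [[0,0,0],0],
    [[0,0,0],0],
    [[0,0,0],0],
    [[0,0,0],0],
    [[0,0,0],0],
  ],
)

```text
time_s: 25.67
tcp_pos: [0.5266, 0.1869, 0.215]
ee_rot: [[-1.0, 0.001, -0.0], [0.001, 1.0, -0.0], [0.0, -0.0, -1.0]]
wrist_force: [0.6, 0.2, -1.9]
gripper_width: 0.682
gripper_force: 30.0
```

Down 0.0515 to 0.1636.

Call:
apply_moves(
  moves=[
    [[0,0.0005,0.012],0],
    [[0,0,0.015],0],
    [[0,0,0.009],0],
    [[0,0,0.004],0],
    [[0,0,0],0],
  ],
)

```text
time_s: 26.08
tcp_pos: [0.5261, 0.1878, 0.174]
ee_rot: [[-1.0, -0.0, -0.002], [-0.0, 1.0, -0.001], [0.002, -0.001, -1.0]]
wrist_force: [0.5, -0.9, -2.0]
gripper_width: 0.689
gripper_force: 30.0
```

Call:
apply_moves(
  moves=[
    [[0,0,0.003],0],
    [[0,0,0.004],0],
    [[0,0,0.003],0],
    [[0,0,0.0015],0],
    [[0,0,0],0],
  ],
)

```text
time_s: 26.5
tcp_pos: [0.5267, 0.1886, 0.1637]
ee_rot: [[-1.0, -0.001, 0.001], [-0.001, 1.0, 0.0], [-0.001, 0.0, -1.0]]
wrist_force: [0.4, -0.5, -1.6]
gripper_width: 0.685
gripper_force: 30.0
```

Call:
apply_moves(
  moves=[
    [[0,0,0],0],
    [[0,0,0],0],
    [[0,0,0],0],
  ],
)

```text
time_s: 26.75
tcp_pos: [0.5266, 0.1886, 0.1636]
ee_rot: [[-1.0, -0.001, 0.0], [-0.001, 1.0, 0.0], [-0.0, 0.0, -1.0]]
wrist_force: [0.6, 0.7, -1.5]
gripper_width: 0.687
gripper_force: 30.0
```

Call:
apply_moves(
  moves=[
    [[0,0,0.001],0],
    [[0,0,0],0],
  ],
)

```text
time_s: 26.92
tcp_pos: [0.5267, 0.1886, 0.1635]
ee_rot: [[-1.0, -0.001, 0.001], [-0.001, 1.0, 0.0], [-0.001, 0.0, -1.0]]
wrist_force: [-0.8, 0.1, 3.2]
gripper_width: 0.686
gripper_force: 30.0
```

Call:
apply_moves(
  moves=[
    [[0,0,0],0],
    [[0,0,0],0],
    [[0,0,0],0],
    [[0,0,0],0],
    [[0,0,-0.015],0],
  ],
  hand=0.087,
)

```text
time_s: 27.33
tcp_pos: [0.5245, 0.1875, 0.1745]
ee_rot: [[-1.0, -0.0, -0.006], [-0.0, 1.0, -0.003], [0.006, -0.003, -1.0]]
wrist_force: [-0.2, -0.4, -0.5]
gripper_width: 0.957
gripper_force: 0.0
```

Call:
apply_moves(
  moves=[
    [[0,0,-0.025],0],
    [[0,0,-0.025],0],
    [[0.0121,-0.0319,0],0],
    [[0.0121,-0.0319,0],0],
    [[0.0121,-0.0319,0],0],
  ],
)

```text
time_s: 27.75
tcp_pos: [0.4897, 0.0921, 0.2276]
ee_rot: [[-1.0, -0.002, 0.0], [-0.002, 1.0, 0.0], [-0.0, 0.0, -1.0]]
wrist_force: [0.7, -1.0, 0.9]
gripper_width: 0.998
gripper_force: 0.0
```

Call:
apply_moves(
  moves=[
    [[0.0121,-0.0319,0],0],
    [[0.0121,-0.0319,0],0],
    [[0.0121,-0.0319,0],0],
    [[0.0121,-0.0319,0],0],
    [[0.0121,-0.0319,0],0],
  ],
)

```text
time_s: 28.17
tcp_pos: [0.4289, -0.0682, 0.2276]
ee_rot: [[-1.0, -0.001, 0.0], [-0.001, 1.0, 0.0], [-0.0, 0.0, -1.0]]
wrist_force: [0.8, -0.1, 0.4]
gripper_width: 0.999
gripper_force: 0.0
```

Call:
apply_moves(
  moves=[
    [[0,0,0],0],
    [[0,0,0],0],
    [[0,0,0],0],
    [[0,0,0],0],
    [[0,0,0],0],
  ],
)

```text
time_s: 28.58
tcp_pos: [0.4304, -0.066, 0.2275]
ee_rot: [[-1.0, -0.002, -0.0], [-0.002, 1.0, 0.0], [0.0, 0.0, -1.0]]
wrist_force: [0.1, 1.2, -0.5]
gripper_width: 1.005
gripper_force: 0.0
```

```bash
python3 - <<'E'
from h import *
pt=imaging.capture("top"); ps=imaging.capture("side"); print(r.sense()["tcp_pos"])
k=8;out=[]
for p,c in((pt,(.5247,.1875)),(ps,(.528,.1895))):
    o=np.round(proj(p,[*c,.13])).astype(int)-24
    im=cv2.resize(p["frame"][o[1]:o[1]+48,o[0]:o[0]+48],None,fx=k,fy=k,interpolation=cv2.INTER_CUBIC)
    P=np.array([proj(p,[c[0]+.03*np.cos(t),c[1]+.03*np.sin(t),.182]) for t in T]); cv2.polylines(im,[np.round((P-o)*k).astype(int)],True,(0,0,255),1)
    out.append(im)
cv2.imwrite("pics/s5.png",np.hstack(out))
E
```

```text
[ 0.43022194 -0.06604517  0.22739784]
```

View pics/s5.png

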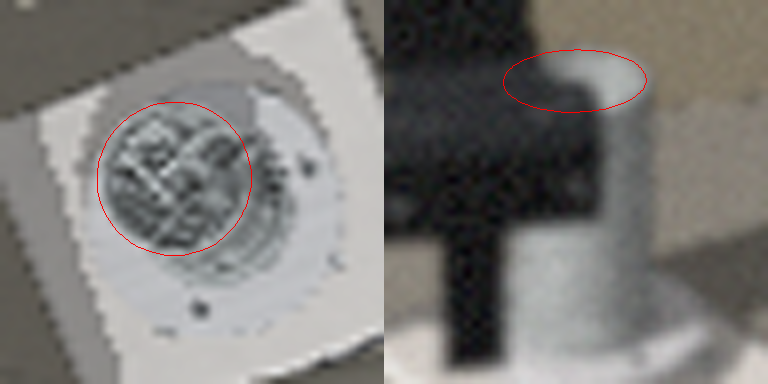

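The coarse sieve's rim is on the predicted circle, centred at (175,179). Now the lid, gripped by its knob.

Call:
apply_moves(
  moves=[
    [[0,0,0.03],0],
    [[0,0,0.035],0],
    [[0,0,0.035],0],
    [[0,0,0.035],0],
    [[0,0,0.03],0],
  ],
  hand=0.05,
)

```text
time_s: 29.1
tcp_pos: [0.4295, -0.0663, 0.0608]
ee_rot: [[-1.0, -0.002, -0.001], [-0.002, 1.0, 0.0], [0.001, 0.0, -1.0]]
wrist_force: [0.7, 0.4, -0.1]
gripper_width: 0.708
gripper_force: 0.0
```

Call:
apply_moves(
  moves=[
    [[0,0,0.022],0],
    [[0,0,0.013],0],
    [[0,0,0.01],0],
    [[0,0,0],0],
    [[0,0,0],0],
  ],
)

```text
time_s: 29.52
tcp_pos: [0.43, -0.0664, 0.0172]
ee_rot: [[-1.0, -0.002, -0.001], [-0.002, 1.0, -0.0], [0.001, -0.0, -1.0]]
wrist_force: [0.0, -0.0, -0.4]
gripper_width: 0.577
gripper_force: 0.0
```

Call:
apply_moves(
  moves=[
    [[0,0,0],0],
    [[0,0,0],0],
    [[0,0,0],0],
    [[0,0,0],0],
    [[0,0,0],0],
  ],
  hand=0.005,
)

```text
time_s: 29.93
tcp_pos: [0.4301, -0.0668, 0.018]
ee_rot: [[-1.0, -0.001, 0.001], [-0.001, 1.0, 0.0], [-0.001, 0.0, -1.0]]
wrist_force: [-0.7, 2.1, 0.5]
gripper_width: 0.28
gripper_force: 0.5
```

Call:
apply_moves(
  moves=[
    [[0,0,0],0],
    [[0,0,0],0],
    [[0,0,0],0],
    [[0,0,0],0],
  ],
)

```text
time_s: 30.27
tcp_pos: [0.4302, -0.0667, 0.0179]
ee_rot: [[-1.0, -0.001, 0.001], [-0.001, 1.0, 0.0], [-0.001, 0.0, -1.0]]
wrist_force: [-1.4, 1.6, 5.0]
gripper_width: 0.228
gripper_force: 30.0
```

Call:
apply_moves(
  moves=[
    [[0,0,-0.015],0],
    [[0,0,-0.035],0],
    [[0,0,-0.035],0],
    [[0,0,-0.035],0],
    [[0,0,-0.035],0],
  ],
)

```text
time_s: 30.68
tcp_pos: [0.4289, -0.067, 0.1737]
ee_rot: [[-1.0, -0.001, -0.001], [-0.001, 1.0, -0.0], [0.001, -0.0, -1.0]]
wrist_force: [1.0, 0.8, -0.8]
gripper_width: 0.228
gripper_force: 30.0
```

Call:
apply_moves(
  moves=[
    [[0,0,-0.035],0],
    [[0,0,-0.02],0],
    [[-0.0121,0.0319,0],0],
    [[-0.0121,0.0319,0],0],
    [[-0.0121,0.0319,0],0],
  ],
)

```text
time_s: 31.1
tcp_pos: [0.4659, 0.0296, 0.2277]
ee_rot: [[-1.0, 0.001, 0.0], [0.001, 1.0, 0.001], [-0.0, 0.001, -1.0]]
wrist_force: [0.6, -0.5, -0.6]
gripper_width: 0.231
gripper_force: 30.0
```

Call:
apply_moves(
  moves=[
    [[-0.0121,0.0319,0],0],
    [[-0.0121,0.0319,0],0],
    [[-0.0121,0.0319,0],0],
    [[-0.0121,0.0319,0],0],
    [[-0.0121,0.0319,0],0],
  ],
)

```text
time_s: 31.52
tcp_pos: [0.5262, 0.1898, 0.2266]
ee_rot: [[-1.0, -0.001, -0.002], [-0.001, 1.0, -0.001], [0.002, -0.001, -1.0]]
wrist_force: [0.2, -0.0, -0.5]
gripper_width: 0.236
gripper_force: 30.0
```

Call:
apply_moves(
  moves=[
    [[0,0,0],0],
    [[0,0,0],0],
    [[0,0,0],0],
    [[0,0,0],0],
    [[0,0,0],0],
  ],
)

```text
time_s: 31.93
tcp_pos: [0.526, 0.1873, 0.2276]
ee_rot: [[-1.0, 0.0, -0.0], [0.0, 1.0, -0.0], [0.0, -0.0, -1.0]]
wrist_force: [-0.7, -0.1, -1.0]
gripper_width: 0.229
gripper_force: 30.0
```

Call:
apply_moves(
  moves=[
    [[0,0,0],0],
    [[0,0,0],0],
    [[0,0,0],0],
    [[0,0,0],0],
    [[0,0,0],0],
  ],
)

```text
time_s: 32.35
tcp_pos: [0.5264, 0.1883, 0.2277]
ee_rot: [[-1.0, -0.001, 0.0], [-0.001, 1.0, 0.0], [-0.0, 0.0, -1.0]]
wrist_force: [0.6, 0.0, -0.0]
gripper_width: 0.231
gripper_force: 30.0
```

Down 0.038 to ~0.190.

Call:
apply_moves(
  moves=[
    [[0,0,0.01],0],
    [[0,0,0.01],0],
    [[0,0,0.006],0],
    [[0,0,0],0],
    [[0,0,0],0],
  ],
)

```text
time_s: 32.77
tcp_pos: [0.5261, 0.1882, 0.2006]
ee_rot: [[-1.0, -0.001, -0.002], [-0.001, 1.0, -0.001], [0.002, -0.001, -1.0]]
wrist_force: [0.2, 0.3, -0.2]
gripper_width: 0.23
gripper_force: 30.0
```

Call:
apply_moves(
  moves=[
    [[0,0,0.004],0],
    [[0,0,0.004],0],
    [[0,0,0.003],0],
    [[0,0,0.001],0],
    [[0,0,0],0],
  ],
)

```text
time_s: 33.18
tcp_pos: [0.5266, 0.1885, 0.19]
ee_rot: [[-1.0, -0.001, 0.001], [-0.001, 1.0, 0.0], [-0.001, 0.0, -1.0]]
wrist_force: [-0.9, 0.8, 1.3]
gripper_width: 0.232
gripper_force: 30.0
```

Call:
apply_moves(
  moves=[
    [[0,0,0.0005],0],
    [[0,0,0],0],
    [[0,0,0],0],
  ],
)

```text
time_s: 33.43
tcp_pos: [0.5267, 0.1886, 0.1899]
ee_rot: [[-1.0, -0.001, 0.001], [-0.001, 1.0, 0.0], [-0.001, 0.0, -1.0]]
wrist_force: [-1.8, -0.1, 5.6]
gripper_width: 0.227
gripper_force: 30.0
```

Call:
apply_moves(
  moves=[
    [[0,0,0],0],
    [[0,0,0],0],
    [[0,0,0],0],
    [[0,0,0],0],
    [[0,0,0],0],
  ],
  hand=0.06,
)

```text
time_s: 33.85
tcp_pos: [0.5263, 0.1884, 0.1886]
ee_rot: [[-1.0, -0.001, -0.001], [-0.001, 1.0, -0.0], [0.001, -0.0, -1.0]]
wrist_force: [0.2, 0.8, 0.1]
gripper_width: 0.524
gripper_force: 0.0
```

Call:
apply_moves(
  moves=[
    [[0,0,-0.01],0],
    [[0,0,-0.025],0],
    [[0,0,-0.025],0],
    [[0,-0.03,0],0],
    [[0,-0.035,0],0],
  ],
)

```text
time_s: 34.27
tcp_pos: [0.5277, 0.1247, 0.2516]
ee_rot: [[-1.0, -0.005, 0.005], [-0.005, 1.0, 0.002], [-0.005, 0.002, -1.0]]
wrist_force: [0.3, -0.1, -0.1]
gripper_width: 0.684
gripper_force: 0.0
```

Call:
apply_moves(
  moves=[
    [[0,-0.035,0],0],
    [[0,-0.035,0],0],
    [[0,-0.035,0],0],
    [[0,-0.035,0],0],
    [[0,0,0],0],
  ],
)

```text
time_s: 34.68
tcp_pos: [0.5261, -0.021, 0.25]
ee_rot: [[-1.0, 0.004, 0.0], [0.004, 1.0, -0.001], [-0.0, -0.001, -1.0]]
wrist_force: [0.8, 0.7, 0.7]
gripper_width: 0.688
gripper_force: 0.0
```

```bash
python3 - <<'E'
from h import *
pt=imaging.capture("top"); ps=imaging.capture("side"); print(r.sense()["tcp_pos"])
k=6;out=[]
for p,c in((pt,(.5247,.1875)),(ps,(.528,.1895))):
    o=np.round(proj(p,[*c,.15])).astype(int)-32
    im=cv2.resize(p["frame"][o[1]:o[1]+64,o[0]:o[0]+64],None,fx=k,fy=k,interpolation=cv2.INTER_CUBIC)
    for z,R in((.186,.03),(.21,.0105)):
        P=np.array([proj(p,[c[0]+R*np.cos(t),c[1]+R*np.sin(t),z]) for t in T]); cv2.polylines(im,[np.round((P-o)*k).astype(int)],True,(0,0,255),1)
    out.append(im)
cv2.imwrite("pics/s6.png",np.hstack(out))
E
```

```text
[ 0.52671131 -0.01780994  0.24976977]
```

View pics/s6.png

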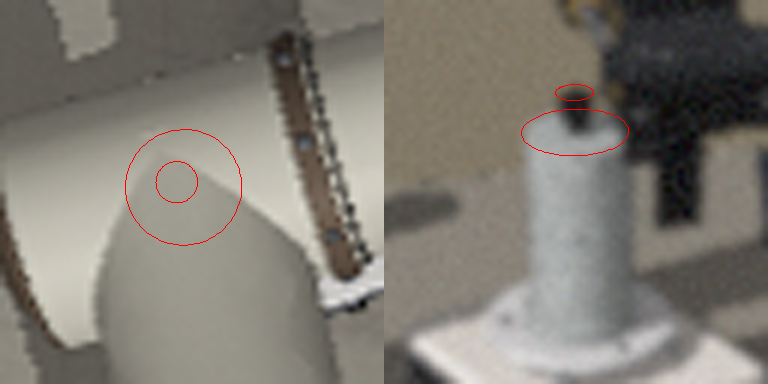

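The side view shows a straight stack with the lid level. The disc and knob are at the predicted rows (~133 and ~93), and the gripper is clear. Handing in.

```bash
python3 -c "
from station import r
print(r.finish_job())"
```

```text
the job is handed in; nothing more can be done
None
```

I built the stack on the shaker ring in the order pan, fine, medium, coarse, lid, then let go of everything and handed the job in at about 35 s; the final side view showed it straight with the lid level, but the hand-in returned no verdict.

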